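Start and screw home the winged lid of the laundry tub

ROBOT

A 7-joint arm with a two-finger parallel gripper is mounted at the origin on the work surface. World frame = base frame: x ahead of the robot, y to its left, z up, the work surface at z = 0. Lengths are in m, angles in rad, forces in N, time in s.
With the tool pointing down it reaches from about 0.425 to 0.875 m from the base axis. Payload 4.7 kg.
Tool frame: the origin (TCP) lies on the centre line of the jaws, within the pads' length; the fingertips stand ahead of it and the grasp point (between the pads) lies 2 mm behind it (nose_length is the z of the fingertips in the tool frame, in m); z points along the fingers, y is the line along which they close (so a half turn about z gives the same grasp; the last joint's range is limited). The gripper opens to 87 mm and grips with 3 to 60 N. Pads are 19 mm wide; open, the fingers measure 117 mm over their backs; the gripper's body (75 mm by 190 mm) begins 51 mm behind the grasp point.
Start: joints at [1.166, 0.321, -0.07, 1.45, 0.023, 1.371, -0.057], TCP at [0.264, -0.594, 0.24] pointing down, gripper open.
Joint ranges: [-2.86, 2.86], [-0.3, 2.09], [-1.38, 1.24], [0.06, 2.45], [-1.56, 4.7], [0.09, 2.05], [-2.69, 2.69]. Speed limits (rad/s): [2.57, 2.57, 3.14, 3.14, 3.14, 3.14, 3.14].

INTERFACE

Orientations are given as a rotation vector (axis times angle).
In Python, from bench import * gives the robot as it stands.
- The arm moves only by the tool send_rows, never from a script. Its arguments are lists of equal length, an entry for each row: "xyz": the shift along the tool's x, y, z in mm, a list of three; "dr": the turn, a rotation vector about the tool's x, y, z in rad, a list of three. A call has exactly 10 rows; each row is the pose to reach, as a shift and turn from the pose commanded when the call began, along the tool's axes at that moment; what a row does not reach only later rows make up. A row lasts 1/12 s, in which the tool goes at most 41.7 mm and 7.16 degrees, less where a joint would pass 70% of its speed; a pose out of reach is approached as far as the arm can. A call with a gripper value outside its range is refused whole. "jaw" is the finger opening in mm, from 0 to 87, set as the call begins (left out, the last holds). The fingers move at their own pace and stop on an object; "grip_force" is the grip in N (left out, the last holds). Time passes only in rows, so rows that repeat a pose let the fingers close, or fill a call up. It gives the time, the measured TCP pose, the force, the opening and the grip force at its end, in the units of the state.
- get_state(): the state, without advancing time (a new reading comes with each control period).
- get_image(name): name is "side" or "top"; returns the picture (480x640x3 uint8, red, green, blue); there is no depth.
- calibration(name): a dict with "vfov" (degrees; the focal length in pixels is half the picture's height over the tangent of half this angle, whatever the lens; pixels are square), "cx", "cy" (the principal point, pixels), "rvec" (rotation vector, rad) and "tvec" (3), from world to camera coordinates, as OpenCV has them. Camera axes: x right, y down, z forward; pixel columns grow to the right and rows downward; lengths in m; the calibration is good to about 2 mm. A picture is of the moment at which its call begins. calibration takes no time and is no camera call.
- close_job(): hands the job in; it is judged then, once.
The state is a dict: "time": time; "joint_positions": joint angles; "qd": joint speeds; "joint_torque": joint torques, N m; "position": TCP position; "tool_rot": TCP orientation; "ft_force": force on the tool from outside, world axes, zero at the start; "torque": the same for the moment, N m; "grip_width": opening from 0.0 (shut) to 1.0 (fully open); "grip_force": force on a finger pad.
Only numpy, scipy, OpenCV 4.12 (cv2) and the standard library are available. Lean on these libraries where they do the work, as an engineer would, in place of code of your own. Each camera call takes 0.05 s, during which the arm holds its last target. There are 200 camera calls.

TASK

The lid of the white tub has been left sitting up on top of its thread, and the blue spray bottle stands in the way of its wings. Stand the spray bottle upright on the cork mat, setting it down gently; then turn the lid backward (anticlockwise) until it drops onto the thread start, and screw it forward (clockwise) until it is fully home with its red mark in line with the tub's red mark. Do not force or tip the lid off, and leave the dish of pegs, the scoop and the hanger where they are.

Things in the scene. Friction and masses are not known exactly. Their poses are not given: they have to be found in the camera images.
- tub: White plastic tub with a blue band, fixed to the board: round, 112 mm across up to its flat shoulder 77 mm up, then a neck 72 mm across up to 105 mm with a coarse right-handed three-start thread. Origin: centre of its underside, on the board; z up. A red mark 7 mm wide runs down its side and over the shoulder's edge along its +x.
- lid_mid (a point): White screw lid, loose, 0.2 kg, 98 mm across, 31 mm high, on the tub, with three upright blue wings and a red mark on top and side along its +x. This point is on its axis, 20 mm above its lower rim; z up. It starts resting on top of the thread, lower rim 97 mm above the board, x axis 14 to 46 degrees anticlockwise of the tub's. It turns with a few newtons on a wing and stays where left.
- lid_wing (a point): Middle of the outer part of one wing, 62 mm from the lid's axis, 23 mm above its lower rim; moves with the lid and has its axes. Wings stand at -30 (this one), 90 and 210 degrees anticlockwise from the lid's x axis, radially: each 8 mm thick, 48 to 76 mm from the axis, spanning 6 to 40 mm above the lid's lower rim.
- thread (a point): Centre of the top of the tub's neck, 105 mm up; axes as the tub's. Turned clockwise from its start the lid only meets a stop and stays high. Turned anticlockwise to 67-102 degrees ahead of the tub's x axis (stop at 103) it drops 12 mm to the thread start, lower rim at 85 mm. Then clockwise it runs down 6 mm to the end stop: home, lower rim at 79 mm, x axes and red marks in line.
- spray_mid (a point): Blue spray bottle, closed, loose, about 0.3 kg: round body 54 mm across up to 135 mm, neck 31 mm wide, white head 24 mm wide (its y), 76 mm long (-30 to +46 mm in x), 166 to 200 mm above the foot. This point is on its axis, 100 mm above its foot; z up, x to the nozzle. It starts upright on the board about 90 mm from the tub's axis, between two of the lid's wings.
- mat: Round cork mat, fixed to the board, 96 mm in diameter, 4 mm thick. Origin: centre of its underside on the board; its top is 4 mm up.
- dish: White ceramic dish of clothes pegs, loose, 110 mm in diameter, 40 mm high. Origin: centre of its underside. To be left alone.
- scoop: Aluminium scoop, loose, 135 mm long (from -74 mm at the handle to +61 mm along its x), 50 mm wide, 30 mm high. Origin: underside. To be left alone.
- hanger: Folded grey plastic hanger with a yellow spring clip on it, loose, 170 mm long along its x, 75 mm wide at the clip, 30 mm high. Origin: underside. To be left alone.
Not all that is in view belongs to the job. Leave any yellow look-alike of the part that bears lid_mid alone. There is more than one size of the part that bears spray_mid; the job needs the middle-sized.

How it is judged:
On the way, in this order (a step that is already met when the one before it is completed fails the run):
1. the spray bottle stands upright on the cork mat (horizontal distance between spray_mid and mat below 0.024 m and height (world z) of spray_mid below 0.108 m and angle between spray_mid's own z axis and vertical below 0.1 rad), for 0.2 s.
2. the lid has been turned backward until it has dropped onto the thread start (z of lid_mid in the frame of tub below 0.108 m and angle between the x axis of lid_mid and the x axis of tub, either way round above 1.05 rad and angle between lid_mid's own z axis and vertical below 0.08 rad), for 0.1 s.
At the end, for the whole second after the job is handed in: The lid is home on the tub: level, within 3 mm of its lowest height and its red mark within 7 degrees of the tub's; the spray bottle stands upright on the mat, its axis within 24 mm of the mat's centre; the dish, scoop and hanger are within 30 mm of where they were (all of step 1 and z of lid_mid in the frame of tub between 0.0965 and 0.102 m and horizontal distance between lid_mid and tub below 0.005 m and angle between the x axis of lid_mid and the x axis of tub, either way round below 0.12 rad and angle between lid_mid's own z axis and vertical below 0.06 rad and height (world z) of spray_mid above 0.1 m); the robot touches nothing.
It fails at once if the dish, scoop or hanger is moved more than 30 mm (distance of any of dish, scoop, hanger from where it was at the start of the episode above 0.03 m).
It fails at once if the lid is tipped by more than 20 degrees (angle between lid_mid's own z axis and vertical above 0.35 rad).
It fails at once if the lid is forced hard: contact forces on the tub add up to more than 180 N (contact force between tub and anything else above 180 N).
It fails at once if the spray bottle is tipped by more than 30 degrees (angle between spray_mid's own z axis and vertical above 0.52 rad).
It fails at once if the spray bottle is dropped or slammed on the mat: more than 150 N (contact force between mat and anything else above 150 N).
It also fails if it takes over 69 s, if anything falls off the work surface, if the arm or the gripper's body presses on something with over 40 N, if the wrist force passes 120 N, or if a joint passes its speed limit or range.

## Working session

There is one attempt and no reset: what is moved stays moved. The work goes in short steps, Python scripts to look and compute and a tool call to move; the robot and the scene stay as the last step left them, time stands still between calls to the robot, and variables do not carry over. Pictures are saved under pics/ and viewed, at most 10 in all, crops included, and the job is handed in when it is done.

Besides the shell and the picture viewer there is one more tool, called after "Request:" as name(argument=value, ...) on one line, values as JSON. send_rows: Moves the arm, as the interface text tells. Its arguments: {"type":"object","properties":{"xyz":{"type":"array"},"dr":{"type":"array"},"jaw":{"type":"number"},"grip_force":{"type":"number"}},"required":["xyz","dr"]}

```bash
mkdir -p pics; python3 - <<'E'
from bench import *
import cv2
for n in("top","side"):
    cv2.imwrite(f"pics/{n}0.png",get_image(n)[:,:,::-1]); print(n,calibration(n))
s=get_state(); print(s)
E
```

```text
top {'vfov': 49.79641343041218, 'cx': 321.686800729225, 'cy': 234.3961781794389, 'rvec': array([ 2.13738409, -2.14192499,  0.20240889]), 'tvec': array([0.01751762, 0.56206729, 0.90585528])}
side {'vfov': 57.861754631586614, 'cx': 322.9346405955481, 'cy': 239.5024060469668, 'rvec': array([ 0.52210982, -2.52818567,  1.41703821]), 'tvec': array([0.52919805, 0.20829599, 0.85446321])}
{'time': 0.1, 'joint_positions': array([ 1.16609071,  0.32174818, -0.07009965,  1.45155075,  0.02261347,
        1.37079808, -0.05690932]), 'qd': array([ 0.00034671, -0.0016067 , -0.00127608, -0.00086802,  0.00033289,
        0.00023612, -0.00112392]), 'joint_torque': array([-9.13360218e-04, -4.92569518e+01, -4.06090133e-01, -3.13396811e+01,
       -6.40881155e-02,  3.94369033e-02,  9.84143821e-05]), 'position': array([ 0.26410731, -0.59341599,  0.23857256]), 'tool_rot': array([-3.07133422e+00, -6.52771151e-01,  7.15504484e-04]), 'ft_force': array([-0.42189838,  0.19710958, -0.79094218]), 'torque': array([-0.04538972, -0.01014411,  0.01074717]), 'grip_force': 0.0, 'grip_width': 1.0002790290640877}
```

View pics/top0.png

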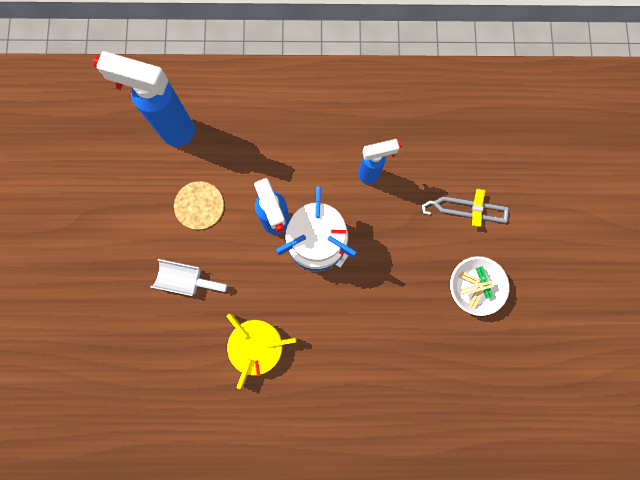

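View pics/side0.png

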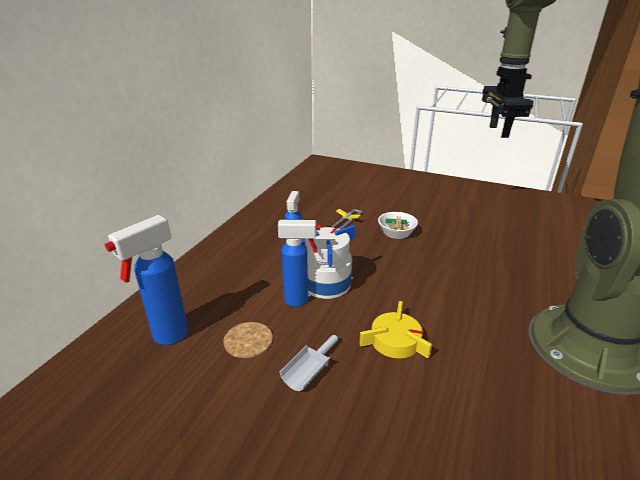

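The top view shows the mat at (199,205), the spray head at about (269,204) and the lid at about (317,236). I'll enlarge this area.

```bash
cat > h.py <<'E'
import numpy as np, cv2
from scipy.spatial.transform import Rotation as R
from bench import *
def cam(n):
    c=calibration(n); f=240/np.tan(np.radians(c['vfov'])/2)
    return np.array([[f,0,c['cx']],[0,f,c['cy']],[0,0,1]]),c['rvec'],c['tvec']
def proj(n,P):
    K,r,t=cam(n); return cv2.projectPoints(np.atleast_2d(np.array(P,float)),r,t,K,None)[0][:,0]
def unproj(n,uv,z):
    K,r,t=cam(n); M=cv2.Rodrigues(r)[0]; d=M.T@np.linalg.inv(K)@[uv[0],uv[1],1]; o=-M.T@t
    return o+d*(z-o[2])/d[2]
def totool(p,ref=None):  # world point -> shift in tool axes mm
    s=get_state(); return R.from_rotvec(s['tool_rot']).inv().apply(np.array(p)-s['position'])*1000
E
python3 - <<'E'
from h import *
im=cv2.imread('pics/top0.png')[165:285,230:380]
cv2.imwrite('pics/c1.png',cv2.resize(im,(750,600),interpolation=cv2.INTER_CUBIC))
im=cv2.imread('pics/side0.png')[185:315,260:380]
cv2.imwrite('pics/c2.png',cv2.resize(im,(540,585),interpolation=cv2.INTER_CUBIC))
K,r,t=cam('top');M=cv2.Rodrigues(r)[0];print('cam',-M.T@t)
print('mat',unproj('top',(199,205),.004),unproj('side',(248,339),.004))
print('lid~',unproj('top',(316,237),.128),'spray',unproj('top',(269,204),.2))
E
```

```text
cam [0.39938716 0.03292328 0.9880315 ]
mat [0.62785943 0.25373071 0.004     ] [0.62772642 0.25670854 0.004     ]
lid~ [0.54382893 0.02734285 0.128     ] spray [0.58399151 0.10103983 0.2       ]
```

View pics/c1.png

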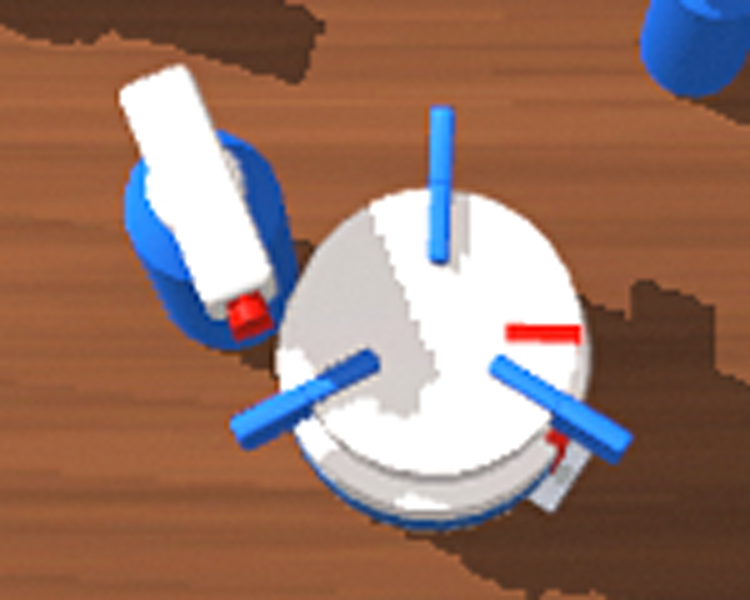

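View pics/c2.png

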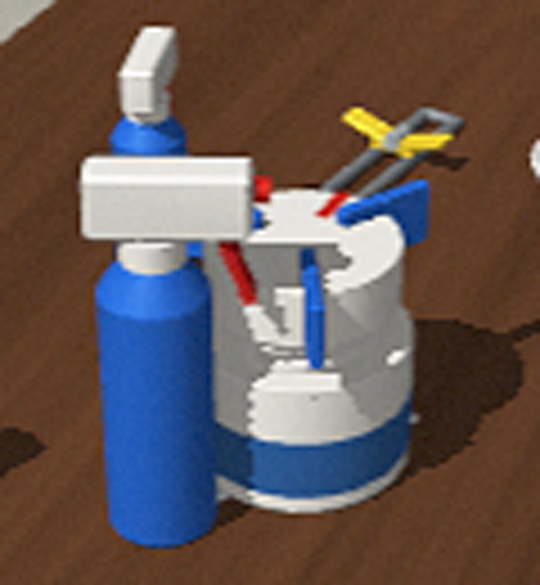

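In the 5x crop: wing ends are at about (442,108), (234,428) and (628,440), the lid mark at (580,334), the tub mark at about (557,440), and the spray neck centre at about (195,189). The side view gives the bottle's axis. Now computing poses.

```bash
python3 - <<'E'
from h import *
from scipy.optimize import least_squares
T=lambda a,b:np.array([230+a/5,165+b/5]); S=lambda a,b:np.array([260+a/4.5,185+b/4.5])
rz=lambda p,a:np.array([p[0]*np.cos(a)-p[1]*np.sin(a),p[0]*np.sin(a)+p[1]*np.cos(a)])
def lid(q):
    r=[]
    for ang,uv in((-30,(628,440)),(90,(442,108)),(210,(234,428))):
        p=rz((.076,0),np.radians(ang)+q[2]); r+=list(proj('top',[*(p+q[:2]),.137])[0]-T(*uv))
    p=rz((.049,0),q[2]); r+=list(proj('top',[*(p+q[:2]),.128])[0]-T(580,333))
    r+=list(proj('top',[q[0],q[1],.128])[0]-T(432,331))
    return np.array(r)
s=least_squares(lid,[.55,.03,-1.57]);L=s.x;print('lid',L[:2],np.degrees(L[2]),s.fun.round(1))
m=unproj('top',T(557,438),.077)[:2]-L[:2];print('tub mark',np.hypot(*m),np.degrees(np.arctan2(m[1],m[0])))
for uv,z in(((195,189),.16),((208,208),.135)):print('neck',unproj('top',T(*uv),z))
C=[unproj('top',T(*u),.2)[:2] for u in((122,95),(183,67),(272,270),(212,303))];C=np.array(C)
d=C[2:].mean(0)-C[:2].mean(0);l=np.hypot(*d);d/=l;print('head len',l,'yaw',np.degrees(np.arctan2(d[1],d[0])),'axis',C[:2].mean(0)+d*.03)
def sp(q):
    r=[]
    for z,uv in((.135,(208,208)),(.16,(195,189))): r+=list(proj('top',[*q,z])[0]-T(*uv))
    for z,u in((.155,151.5),(.11,155),(.05,159.5),(.01,163.5)): r.append(2*(proj('side',[*q,z])[0,0]-S(u,0)[0]))
    r.append((proj('side',[*q,.17])[0,1]-S(0,238)[1]))
    return np.array(r)
s=least_squares(sp,[.58,.1]);print('spray',s.x,s.fun.round(1),'dist',np.hypot(*(s.x-L[:2])))
st=get_state();print(R.from_rotvec(st['tool_rot']).as_matrix().round(3))
try: print('nose',nose_length)
except Exception as e: print(e)
# small bottle: foot px top ~ (369,180)
print('small head top guess',[unproj('side',(293,197),z)[:2].round(3) for z in(.12,.15,.18)],[unproj('top',(381,149),z)[:2].round(3) for z in(.12,.15,.18)])
E
```

```text
lid [0.55448673 0.0258984 ] -91.87909766910784 [ 0.2  0.6 -0.1 -0.8 -0.3  0.5 -0.2  0.1  0.4 -0.4]
tub mark 0.053414155917415 -124.50894020569173
neck [0.59537959 0.10452517 0.16      ]
neck [0.59472197 0.10221632 0.135     ]
head len 0.07185378426374267 yaw -156.37028166641653 axis [0.59324819 0.10284776]
spray [0.59591171 0.10507782] [-1.7 -0.7 -0.3 -0.3  0.6  0.5  0.3 -0.4 -3.3] dist 0.08936111825530034
[[ 0.914  0.407 -0.001]
 [ 0.407 -0.914  0.002]
 [-0.    -0.002 -1.   ]]
nose 0.017
small head top guess [array([ 0.724, -0.142]), array([ 0.695, -0.087]), array([ 0.666, -0.032])] [array([ 0.702, -0.087]), array([ 0.691, -0.083]), array([ 0.681, -0.079])]
```

Request:
send_rows(xyz=[[12,-10,-5],[35,-30,-10],[65,-56,-10],[95,-81,-10],[125,-107,-10],[155,-133,-10],[185,-158,-10],[215,-184,-10],[245,-210,-10],[275,-235,-10]], dr=[[0,0,0],[0,0,0],[0,0,0],[0,0,0],[0,0,0],[0,0,0],[0,0,0],[0,0,0],[0,0,0],[0,0,0]], jaw=87, grip_force=25)

```text
time: 0.93
position: [0.4203, -0.2641, 0.2498]
tool_rot: [3.072, 0.654, -0.0]
ft_force: [1.1, -0.2, 0.8]
grip_width: 1.001
grip_force: 0.0
```

Request:
send_rows(xyz=[[30,-26,0],[60,-51,0],[90,-77,0],[120,-103,0],[150,-128,0],[180,-154,0],[210,-180,0],[240,-206,0],[270,-231,0],[290,-248,0]], dr=[[0,0,0],[0,0,0],[0,0,0],[0,0,0],[0,0,0],[0,0,0],[0,0,0],[0,0,0],[0,0,0],[0,0,0]])

```text
time: 1.77
position: [0.5839, 0.0827, 0.2499]
tool_rot: [-3.07, -0.659, -0.001]
ft_force: [-1.3, -0.3, -0.6]
grip_width: 1.002
grip_force: 0.0
```

```bash
python3 - <<'E'
from h import *
s=get_state();print(s['time'],s['position'],s['joint_positions'].round(2),s['ft_force']);print(R.from_rotvec(s['tool_rot']).as_matrix().round(3))
print(totool([.5955,.104,.187]))
E
```

```text
1.7667 [0.58387567 0.08266465 0.24986994] [ 0.38  0.25 -0.67  1.57  0.15  1.37 -1.45] [-1.28012158 -0.26190623 -0.57028943]
[[ 0.912  0.411  0.   ]
 [ 0.411 -0.912  0.002]
 [ 0.001 -0.001 -1.   ]]
[ 19.29167984 -14.59211395  62.91146732]
```

Request:
send_rows(xyz=[[10,-8,0],[20,-16,5],[20,-16,15],[20,-16,26],[20,-16,37],[20,-16,47],[20,-16,55],[20,-16,60],[20,-16,62],[20,-16,62]], dr=[[0,0,0],[0,0,0],[0,0,0],[0,0,0],[0,0,0],[0,0,0],[0,0,0],[0,0,0],[0,0,0],[0,0,0]])

```text
time: 2.6
position: [0.5956, 0.0995, 0.187]
tool_rot: [3.073, 0.652, -0.001]
ft_force: [0.1, -0.4, 0.3]
grip_width: 0.996
grip_force: 0.0
```

```bash
python3 - <<'E'
from h import *
s=get_state();print(s['time'],s['position'],s['ft_force'])
print(totool([.5955,.104,.187]))
a=get_image('top')[135:255,200:350,::-1];b=get_image('side')[150:310,240:400,::-1]
cv2.imwrite('pics/g1.png',np.hstack([cv2.resize(a,(425,340),interpolation=2),cv2.resize(b,(340,340),interpolation=2)]))
E
```

```text
2.6 [0.59558129 0.09951743 0.1870456 ] [ 0.10148845 -0.35536617  0.26176819]
[ 1.7466812  -4.12907595  0.04457366]
```

View pics/g1.png

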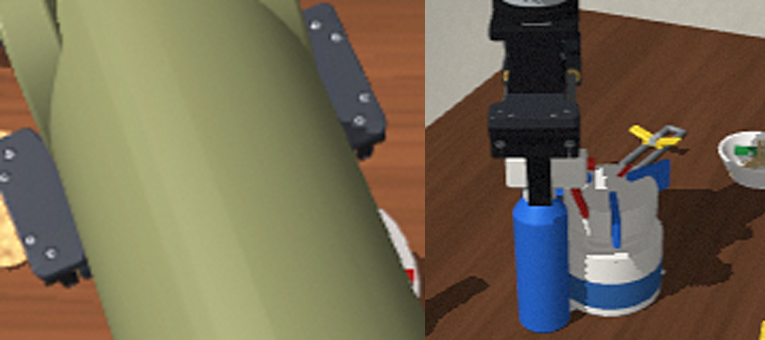

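The fingers straddle the head with the near finger over the bottle's axis. I'll correct by about 4 mm and close.

Request:
send_rows(xyz=[[1,-2,0],[2,-4,0],[2,-4,0],[2,-4,0],[2,-4,0],[2,-4,0],[2,-4,0],[2,-4,0],[2,-4,0],[2,-4,0]], dr=[[0,0,0],[0,0,0],[0,0,0],[0,0,0],[0,0,0],[0,0,0],[0,0,0],[0,0,0],[0,0,0],[0,0,0]])

```text
time: 3.53
position: [0.596, 0.1043, 0.1875]
tool_rot: [3.073, 0.653, -0.0]
ft_force: [-1.1, 0.4, 0.2]
grip_width: 1.0
grip_force: 0.0
```

Request:
send_rows(xyz=[[0,0,0],[0,0,0],[0,0,0],[0,0,0],[0,0,0],[0,0,0],[0,0,0],[0,0,0],[0,0,0],[0,0,0]], dr=[[0,0,0],[0,0,0],[0,0,0],[0,0,0],[0,0,0],[0,0,0],[0,0,0],[0,0,0],[0,0,0],[0,0,0]], jaw=15, grip_force=25)

```text
time: 4.37
position: [0.596, 0.1044, 0.1875]
tool_rot: [3.073, 0.653, 0.0]
ft_force: [-0.5, -0.4, -0.3]
grip_width: 0.322
grip_force: 0.0
```

Request:
send_rows(xyz=[[0,0,0],[0,0,0],[0,0,0],[0,0,0],[0,0,-2],[0,0,-5],[0,0,-9],[0,0,-14],[0,0,-18],[0,0,-20]], dr=[[0,0,0],[0,0,0],[0,0,0],[0,0,0],[0,0,0],[0,0,0],[0,0,0],[0,0,0],[0,0,0],[0,0,0]])

```text
time: 5.2
position: [0.5964, 0.1046, 0.2086]
tool_rot: [3.073, 0.653, 0.002]
ft_force: [0.5, -0.0, -1.2]
grip_width: 0.274
grip_force: 24.7
```

```bash
python3 - <<'E'
from h import *
s=get_state();print(s['time'],s['position'],s['ft_force'],s['grip_width']*87,s['grip_force'])
print(totool([.628,.255,.25]))
E
```

```text
5.2 [0.5964044  0.1045594  0.20856092] [ 0.52316805 -0.00393445 -1.24610283] 23.853506521261487 24.74905699957162
[  90.0997611  -124.56680067  -41.38837354]
```

Request:
send_rows(xyz=[[3,-4,-2],[10,-14,-5],[22,-30,-5],[35,-48,-5],[48,-66,-5],[60,-83,-5],[71,-99,-5],[81,-112,-5],[87,-121,-5],[90,-125,-5]], dr=[[0,0,0],[0,0,0],[0,0,0],[0,0,0],[0,0,0],[0,0,0],[0,0,0],[0,0,0],[0,0,0],[0,0,0]])

```text
time: 6.03
position: [0.6266, 0.2586, 0.2123]
tool_rot: [-3.07, -0.658, 0.001]
ft_force: [-0.3, 0.5, -2.5]
grip_width: 0.271
grip_force: 24.7
```

Request:
send_rows(xyz=[[0,0,0],[0,0,2],[0,0,5],[0,0,8],[0,0,11],[0,0,14],[0,0,16],[0,0,17],[0,0,18],[0,0,18]], dr=[[0,0,0],[0,0,0],[0,0,0],[0,0,0],[0,0,0],[0,0,0],[0,0,0],[0,0,0],[0,0,0],[0,0,0]])

```text
time: 6.87
position: [0.6273, 0.2552, 0.1944]
tool_rot: [3.073, 0.653, -0.0]
ft_force: [0.3, -0.1, -1.2]
grip_width: 0.275
grip_force: 24.7
```

```bash
python3 - <<'E'
from h import *
s=get_state();print(s['time'],s['position'],s['ft_force'],s['grip_width']*87,s['grip_force'])
print(totool([.628,.255,.1915]))
b=get_image('side')
cv2.imwrite('pics/g2.png',cv2.resize(b[190:370,180:380,::-1],None,fx=3,fy=3,interpolation=2))
E
```

```text
6.8667 [0.62734198 0.25515986 0.19436124] [ 0.33335666 -0.07257343 -1.2262658 ] 23.955323896936317 24.749115519225597
[0.53677135 0.41349874 2.86114576]
```

View pics/g2.png

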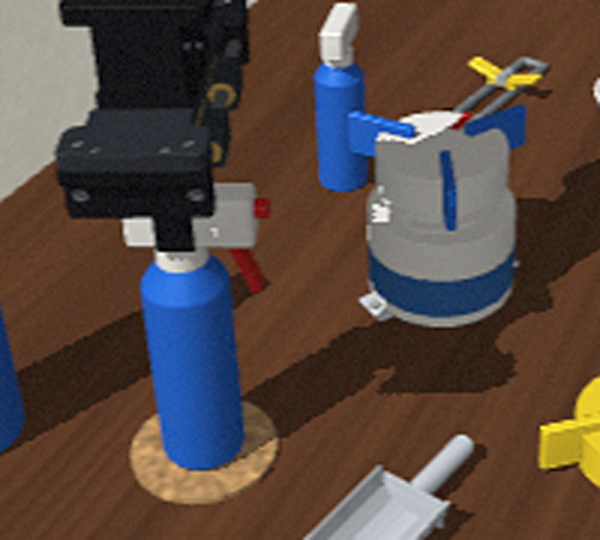

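The bottle hangs upright, about 3 mm above the mat and well inside its rim. I'll lower it and release.

Request:
send_rows(xyz=[[0,0,0.5],[0,0,1],[0,0,1.5],[0,0,2],[0,0,2.5],[0,0,3],[0,0,3.2],[0,0,3.4],[0,0,3.4],[0,0,3.4]], dr=[[0,0,0],[0,0,0],[0,0,0],[0,0,0],[0,0,0],[0,0,0],[0,0,0],[0,0,0],[0,0,0],[0,0,0]])

```text
time: 7.75
position: [0.6275, 0.2553, 0.1915]
tool_rot: [3.073, 0.653, 0.001]
ft_force: [0.6, 0.3, 1.2]
grip_width: 0.278
grip_force: 24.7
```

Request:
send_rows(xyz=[[0,0,0],[0,0,0],[0,0,0],[0,0,0],[0,0,0],[0,0,0],[0,0,0],[0,0,0],[0,0,0],[0,0,0]], dr=[[0,0,0],[0,0,0],[0,0,0],[0,0,0],[0,0,0],[0,0,0],[0,0,0],[0,0,0],[0,0,0],[0,0,0]], jaw=75)

```text
time: 8.58
position: [0.6274, 0.2552, 0.1911]
tool_rot: [3.073, 0.653, -0.0]
ft_force: [0.3, 0.6, -0.3]
grip_width: 0.846
grip_force: 0.0
```

Request:
send_rows(xyz=[[0,0,0],[0,0,-5],[0,0,-15],[0,0,-25],[0,0,-36],[0,0,-47],[0,0,-56],[0,0,-62],[0,0,-65],[0,0,-65]], dr=[[0,0,0],[0,0,0],[0,0,0],[0,0,0],[0,0,0],[0,0,0],[0,0,0],[0,0,0],[0,0,0],[0,0,0]])

```text
time: 9.42
position: [0.6277, 0.2554, 0.2571]
tool_rot: [-3.073, -0.653, -0.002]
ft_force: [-0.6, -0.5, -0.3]
grip_width: 0.863
grip_force: 0.0
```

```bash
python3 - <<'E'
from h import *
s=get_state();print(s['time'],s['position'],s['ft_force'],s['grip_width']*87,s['joint_positions'].round(2))
M=R.from_rotvec(s['tool_rot']).as_matrix();print('tool y ang',np.degrees(np.arctan2(M[1,1],M[0,1])))
L=np.array([.5545,.0259]);yaw=-91.9
for d in(0,):
    a=np.radians(210+yaw);p=L+.062*np.array([np.cos(a),np.sin(a)]);print('wing210 ang',210+yaw,p,totool([*p,.16]))
cv2.imwrite('pics/p3.png',cv2.resize(get_image('top')[150:300,150:400,::-1],(750,450),interpolation=2))
E
```

```text
9.4167 [0.62767471 0.25542336 0.2570909 ] [-0.56779452 -0.52854191 -0.25351856] 75.04984043377772 [ 0.06  0.45 -0.69  1.33  0.29  1.46 -1.76]
tool y ang -66.00279506046793
wing210 ang 118.1 [0.52529726 0.08059187] [-164.75528053  118.06703165   96.90051931]
```

View pics/p3.png

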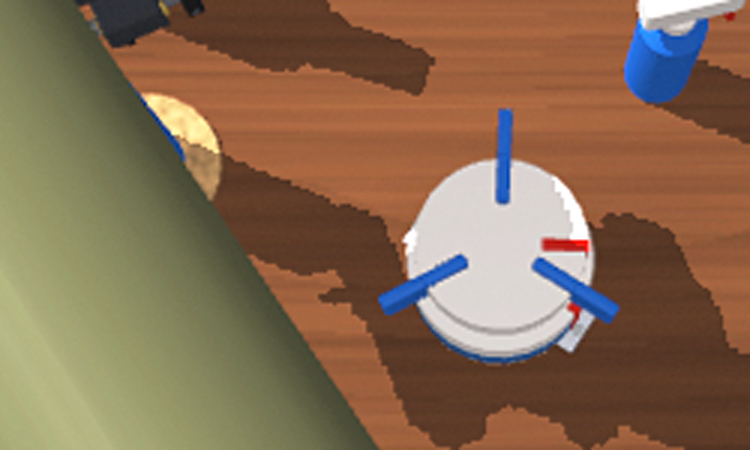

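The lid has not moved and the bottle is on the mat. Next I straddle the wing at 210 degrees. It points to about 118 degrees in the world and has free space all round.

Request:
send_rows(xyz=[[-6,4,0],[-22,16,0],[-42,30,0],[-64,46,0],[-86,62,0],[-108,77,0],[-128,92,0],[-146,105,0],[-158,114,0],[-165,118,0]], dr=[[0,0,-0.05],[0,0,-0.16],[0,0,-0.27],[0,0,-0.38],[0,0,-0.49],[0,0,-0.6],[0,0,-0.71],[0,0,-0.82],[0,0,-0.93],[0,0,-1.04]], jaw=24)

```text
time: 10.3
position: [0.5236, 0.0774, 0.2553]
tool_rot: [2.34, 2.096, -0.004]
ft_force: [-0.7, -0.2, -0.1]
grip_width: 0.292
grip_force: 0.0
```

Request:
send_rows(xyz=[[0,0,0],[0,0,8],[0,0,20],[0,0,32],[0,0,44],[0,0,54],[0,0,60],[0,0,60],[0,0,60],[0,0,60]], dr=[[0,0,-0.1],[0,0,-0.2],[0,0,-0.3],[0,0,-0.4],[0,0,-0.5],[0,0,-0.57],[0,0,-0.6],[0,0,-0.6],[0,0,-0.6],[0,0,-0.6]])

```text
time: 11.13
position: [0.5247, 0.0804, 0.1963]
tool_rot: [1.62, 2.692, 0.0]
ft_force: [-0.2, 1.0, -0.7]
grip_width: 0.278
grip_force: 0.0
```

```bash
cat >> h.py <<'E'
def rep(rel=None):
    s=get_state();M=R.from_rotvec(s['tool_rot']).as_matrix();L=np.array([.5545,.0259]);d=s['position'][:2]-L
    print('t',s['time'],'pos',s['position'].round(4),'F',s['ft_force'].round(1),'w',(s['grip_width']*87).round(1),'j7',s['joint_positions'].round(2))
    print('ytool',np.degrees(np.arctan2(M[1,1],M[0,1])).round(1),'tilt',M[:,2].round(3),'rad',np.hypot(*d).round(4),'ang',np.degrees(np.arctan2(d[1],d[0])).round(1))
    return s
E
python3 - <<'E'
from h import *
s=rep()
L=np.array([.5545,.0259]);a=np.radians(118.1);p=L+.062*np.array([np.cos(a),np.sin(a)]);print(totool([*p,.124]))
E
```

```text
Traceback (most recent call last):
  File "h.py", line 16, in rep
    print('t',s['time'],'pos',s['position'].round(4),'F',s['ft_force'].round(1),'w',(s['grip_width']*87).round(1),'j7',s['joint_positions'].round(2))
                                                                                    ^^^^^^^^^^^^^^^^^^^^^^^^^^
AttributeError: 'float' object has no attribute 'round'
```

Request:
send_rows(xyz=[[0.5,0,5],[0.5,0,13],[0.5,0,22],[0.5,0,31],[0.5,0,40],[0.5,0,49],[0.5,0,57],[0.5,0,65],[0.5,0,70],[0.5,0,72]], dr=[[0,0,0],[0,0,0],[0,0,0],[0,0,0],[0,0,0],[0,0,0],[0,0,0],[0,0,0],[0,0,0],[0,0,0]])

```text
time: 11.97
position: [0.5239, 0.0807, 0.123]
tool_rot: [-1.618, -2.691, 0.001]
ft_force: [0.0, -0.4, 0.4]
grip_width: 0.274
grip_force: 0.0
```

```bash
sed -i "s/(s\['grip_width'\]\*87).round(1)/round(s['grip_width']*87,1)/" h.py
python3 - <<'E'
from h import *
s=rep()
b=get_image('side')
cv2.imwrite('pics/g4.png',cv2.resize(b[150:320,230:400,::-1],None,fx=3,fy=3,interpolation=2))
# arc plan in tool axes: rotation by th (deg ccw) about lid axis
def arc(ths,dz=0):
    Lp=np.array([.5545,.0259]);M=R.from_rotvec(s['tool_rot']).as_matrix()
    for t in ths:
        a=np.radians(t);d=s['position'][:2]-Lp;c=np.array([d[0]*np.cos(a)-d[1]*np.sin(a),d[0]*np.sin(a)+d[1]*np.cos(a)])-d
        print(t,(M.T@[*c,0]*1000).round(1),round(-a,3))
arc([6,12,18,24,30,36,42,48,54,57,60])
E
```

```text
t 11.9667 pos [0.5239 0.0807 0.123 ] F [ 0.  -0.4  0.4] w 23.8 j7 [ 0.56  0.26 -0.85  1.86  0.21  1.12  0.12]
ytool 28.0 tilt [-0.001  0.    -1.   ] rad 0.0627 ang 119.2
6 [-0.5 -6.5  0. ] -0.105
12 [ -1.7 -13.    0. ] -0.209
18 [ -3.5 -19.3   0. ] -0.314
24 [ -6.  -25.4   0. ] -0.419
30 [ -9.1 -31.2   0. ] -0.524
36 [-12.8 -36.6   0. ] -0.628
42 [-17.  -41.6   0. ] -0.733
48 [-21.8 -46.2   0. ] -0.838
54 [-26.9 -50.2   0. ] -0.942
57 [-29.7 -52.    0. ] -0.995
60 [-32.5 -53.6   0. ] -1.047
```

View pics/g4.png

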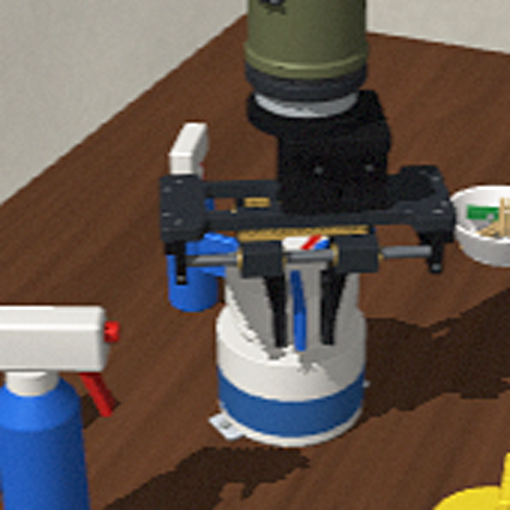

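The fingers straddle the wing, at (300,310) in the crop. I'll narrow the jaws and turn the lid backward.

Request:
send_rows(xyz=[[0,0,0],[0,0,0],[0,0,0],[-0.2,-3.3,0],[-0.5,-6.5,0],[-1,-9.8,0],[-1.7,-13,0],[-2.5,-16.2,0],[-3.5,-19.3,0],[-4.7,-22.4,0]], dr=[[0,0,0],[0,0,0],[0,0,0],[0,0,-0.052],[0,0,-0.105],[0,0,-0.157],[0,0,-0.209],[0,0,-0.262],[0,0,-0.314],[0,0,-0.367]], jaw=13)

```text
time: 12.85
position: [0.5075, 0.0663, 0.1248]
tool_rot: [1.096, 2.942, 0.001]
ft_force: [0.2, 0.9, -0.7]
grip_width: 0.15
grip_force: 0.5
```

```bash
python3 - <<'E'
from h import *
s=rep()
E
```

```text
t 12.85 pos [0.5075 0.0663 0.1248] F [ 0.2  0.9 -0.7] w 13.1 j7 [ 0.66  0.22 -0.92  1.91  0.19  1.11  0.52]
ytool 49.1 tilt [ 0.002  0.    -1.   ] rad 0.062 ang 139.3
```

Request:
send_rows(xyz=[[-0.2,-3.3,0],[-0.5,-6.5,0],[-1,-9.8,0],[-1.7,-13,0],[-2.5,-16.2,0],[-3.5,-19.3,0],[-4.7,-22.4,0],[-6,-25.4,0],[-7.5,-28.3,0],[-9.1,-31.2,0]], dr=[[0,0,-0.052],[0,0,-0.105],[0,0,-0.157],[0,0,-0.209],[0,0,-0.262],[0,0,-0.314],[0,0,-0.367],[0,0,-0.419],[0,0,-0.471],[0,0,-0.524]])

```text
time: 13.68
position: [0.4935, 0.037, 0.1246]
tool_rot: [0.296, 3.127, 0.001]
ft_force: [-0.3, 0.7, -0.4]
grip_width: 0.15
grip_force: 0.5
```

```bash
python3 - <<'E'
from h import *
s=rep()
b=get_image('side')
cv2.imwrite('pics/g5.png',cv2.resize(b[150:320,230:400,::-1],None,fx=3,fy=3,interpolation=2))
E
```

```text
t 13.6833 pos [0.4935 0.037  0.1246] F [-0.3  0.7 -0.4] w 13.0 j7 [ 0.79  0.18 -0.98  1.94  0.17  1.1   1.12]
ytool 79.2 tilt [ 0.001  0.    -1.   ] rad 0.062 ang 169.7
```

View pics/g5.png

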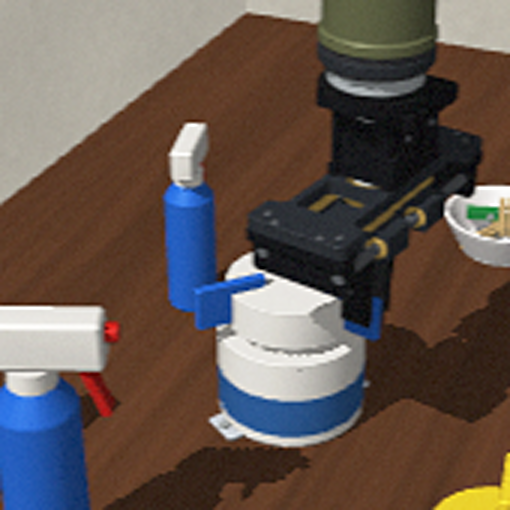

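```bash
python3 - <<'E'
from h import *
for h in(.097,.085):
  for ang in(46,49):
    a=np.radians(ang);p=[.5545+.076*np.cos(a),.0259+.076*np.sin(a)]
    print(h,ang,[((proj('side',[*p,h+z])[0]-[230,150])*3).round() for z in(.006,.040)])
E
```

```text
0.097 46 [array([195., 314.]), array([194., 274.])]
0.097 49 [array([197., 317.]), array([196., 277.])]
0.085 46 [array([196., 328.]), array([194., 289.])]
0.085 49 [array([198., 331.]), array([196., 291.])]
```

The wing end spans 290–328 in the crop, which matches a rim height of 85 mm, so the lid has dropped. Now screwing clockwise.

Request:
send_rows(xyz=[[0,1,3],[-0.1,3.8,6],[-0.5,7.6,8],[-1,11.3,8],[-1.8,15,8],[-2.9,18.6,8],[-4.1,22.2,8],[-5.6,25.7,8],[-7.3,29.1,8],[-9.1,32.4,8]], dr=[[0,0,0.016],[0,0,0.061],[0,0,0.122],[0,0,0.183],[0,0,0.244],[0,0,0.305],[0,0,0.367],[0,0,0.428],[0,0,0.489],[0,0,0.55]])

```text
time: 14.57
position: [0.5082, 0.0667, 0.1158]
tool_rot: [-1.147, -2.925, 0.001]
ft_force: [-1.3, -0.8, 0.4]
grip_width: 0.149
grip_force: 0.4
```

Request:
send_rows(xyz=[[-0.1,3.8,0],[-0.5,7.6,0],[-1,11.3,0],[-1.8,15,0],[-2.9,18.6,0],[-4.1,22.2,0],[-5.6,25.7,0],[-7.3,29.1,0],[-9.1,32.4,0],[-11.2,35.6,0]], dr=[[0,0,0.061],[0,0,0.122],[0,0,0.183],[0,0,0.244],[0,0,0.305],[0,0,0.367],[0,0,0.428],[0,0,0.489],[0,0,0.55],[0,0,0.611]])

```text
time: 15.4
position: [0.5403, 0.0857, 0.1157]
tool_rot: [-1.972, -2.444, 0.002]
ft_force: [-1.5, -0.3, -1.3]
grip_width: 0.143
grip_force: 0.5
```

```bash
python3 - <<'E'
from h import *
s=rep()
E
```

```text
t 15.4 pos [0.5403 0.0857 0.1157] F [-1.5 -0.3 -1.3] w 12.5 j7 [ 0.49  0.29 -0.79  1.83  0.23  1.11 -0.17]
ytool 12.2 tilt [-0.001 -0.    -1.   ] rad 0.0614 ang 103.4
```

Request:
send_rows(xyz=[[0,2.2,0],[-0.2,4.3,0],[-0.3,6.5,0],[-0.6,8.6,0],[-0.9,10.8,0],[-1.4,12.9,0],[-1.8,15,0],[-2.1,16,0],[-2.4,17.1,0],[-2.4,17.1,0]], dr=[[0,0,0.035],[0,0,0.07],[0,0,0.105],[0,0,0.14],[0,0,0.175],[0,0,0.209],[0,0,0.244],[0,0,0.262],[0,0,0.279],[0,0,0.279]])

```text
time: 16.23
position: [0.5578, 0.0868, 0.1159]
tool_rot: [-2.289, -2.151, 0.0]
ft_force: [-0.2, -0.2, -0.8]
grip_width: 0.149
grip_force: 0.2
```

```bash
python3 - <<'E'
from h import *
s=rep()
E
```

```text
t 16.2333 pos [0.5578 0.0868 0.1159] F [-0.2 -0.2 -0.8] w 12.9 j7 [ 0.43  0.32 -0.74  1.79  0.24  1.12 -0.45]
ytool -3.6 tilt [-0. -0. -1.] rad 0.061 ang 86.9
```

Request:
send_rows(xyz=[[0,0.6,0],[0,1.1,0],[0,1.6,0],[0,2.2,0],[-0.1,2.7,0],[-0.1,3.2,0],[-0.1,3.7,0],[-0.2,4.3,0],[-0.2,4.3,0],[-0.2,4.3,0]], dr=[[0,0,0.009],[0,0,0.017],[0,0,0.026],[0,0,0.035],[0,0,0.044],[0,0,0.052],[0,0,0.06],[0,0,0.07],[0,0,0.07],[0,0,0.07]])

```text
time: 17.07
position: [0.5618, 0.0865, 0.116]
tool_rot: [-2.361, -2.071, 0.001]
ft_force: [-1.8, 0.2, 0.0]
grip_width: 0.154
grip_force: 1.3
```

```bash
python3 - <<'E'
from h import *
s=rep()
E
```

```text
t 17.0667 pos [0.5618 0.0865 0.116 ] F [-1.8  0.2  0. ] w 13.4 j7 [ 0.42  0.33 -0.73  1.78  0.24  1.12 -0.51]
ytool -7.5 tilt [-0.001  0.    -1.   ] rad 0.061 ang 83.2
```

Request:
send_rows(xyz=[[0,0.4,0],[0,0.8,0],[0,1.2,0],[0,1.6,0],[0,2,0],[0,2.3,0],[0,2.6,0],[0,2.6,0],[0,2.6,0],[0,2.6,0]], dr=[[0,0,0.006],[0,0,0.012],[0,0,0.02],[0,0,0.026],[0,0,0.03],[0,0,0.035],[0,0,0.04],[0,0,0.04],[0,0,0.04],[0,0,0.04]])

```text
time: 17.9
position: [0.5624, 0.0864, 0.1158]
tool_rot: [-2.4, -2.022, 0.007]
ft_force: [-8.8, 1.4, 3.9]
grip_width: 0.147
grip_force: 4.4
```

```bash
python3 - <<'E'
from h import *
s=rep()
E
```

```text
t 17.9 pos [0.5624 0.0864 0.1158] F [-8.8  1.4  3.9] w 12.8 j7 [ 0.42  0.33 -0.72  1.78  0.24  1.13 -0.55]
ytool -9.8 tilt [-0.005 -0.    -1.   ] rad 0.061 ang 82.6
```

At the end stop: 9 N and no further motion. I'll back off, open and rise.

Request:
send_rows(xyz=[[0,-2,0],[0,-3.5,0],[0,-4,0],[0,-4,0],[0,-4,0],[0,-4,-5],[0,-4,-20],[0,-4,-40],[0,-4,-65],[0,-4,-90]], dr=[[0,0,-0.03],[0,0,-0.05],[0,0,-0.05],[0,0,-0.05],[0,0,-0.05],[0,0,-0.05],[0,0,-0.05],[0,0,-0.05],[0,0,-0.05],[0,0,-0.05]], jaw=22)

```text
time: 18.73
position: [0.5607, 0.0865, 0.2072]
tool_rot: [-2.352, -2.083, 0.0]
ft_force: [0.5, -0.1, 0.1]
grip_width: 0.255
grip_force: 0.0
```

Request:
send_rows(xyz=[[0,0,-15],[5,20,-30],[-10,50,-40],[-30,80,-40],[-60,100,-40],[-90,120,-40],[-120,130,-40],[-150,130,-40],[-180,130,-40],[-210,130,-40]], dr=[[0,0,0],[0,0,0],[0,0,0],[0,0,0],[0,0,0],[0,0,0],[0,0,0],[0,0,0],[0,0,0],[0,0,0]])

```text
time: 19.57
position: [0.6646, -0.1392, 0.2463]
tool_rot: [2.352, 2.082, 0.001]
ft_force: [-0.2, -0.3, 1.2]
grip_width: 0.252
grip_force: 0.0
```

Request:
send_rows(xyz=[[-30,0,0],[-60,-5,0],[-90,-15,0],[-120,-25,0],[-150,-40,0],[-180,-60,0],[-210,-80,0],[-240,-100,0],[-260,-120,0],[-260,-120,0]], dr=[[0,0,0],[0,0,0],[0,0,0],[0,0,0],[0,0,0],[0,0,0],[0,0,0],[0,0,0],[0,0,0],[0,0,0]])

```text
time: 20.4
position: [0.5078, -0.3891, 0.2463]
tool_rot: [2.363, 2.069, -0.009]
ft_force: [0.3, -0.5, 0.4]
grip_width: 0.253
grip_force: 0.0
```

```bash
python3 - <<'E'
from h import *
s=rep()
a=get_image('top')[160:290,170:370,::-1];b=get_image('side')[190:360,220:390,::-1]
cv2.imwrite('pics/f.png',np.hstack([cv2.resize(a,(440,286),interpolation=2),cv2.resize(b,(286,286),interpolation=2)]))
E
```

```text
t 20.4 pos [ 0.5078 -0.3891  0.2463] F [ 0.3 -0.5  0.4] w 22.0 j7 [ 1.04  0.35 -0.56  1.45  0.19  1.4   0.35]
ytool -7.6 tilt [-0.004 -0.004 -1.   ] rad 0.4176 ang -96.4
```

View pics/f.png

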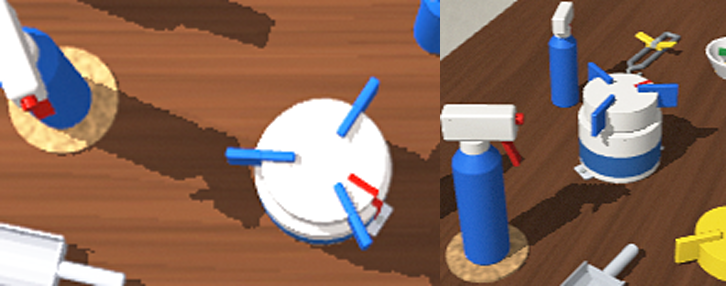

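```bash
python3 - <<'E'
from h import *
for uv,z,o in(((227,155),.119,210),((377,81),.119,90),((367,243),.119,-30)):
    p=unproj('top',(170+uv[0]/2.2,160+uv[1]/2.2),z)[:2]-[.5545,.0259];print(np.hypot(*p),(np.degrees(np.arctan2(p[1],p[0]))-o+180)%360-180)
print(close_job())
E
```

```text
0.07441717509348668 -121.70349311001844
0.07459604758135899 -124.80948441546447
0.07442128354380084 -123.14021374608012
the job is handed in; nothing more can be done
None
```

The job is handed in: the spray bottle stands upright on the cork mat, and the lid dropped onto its thread start and was screwed clockwise to its end stop. In the final images its red mark is about 1° from the tub's. The dish, scoop and hanger were not touched, and it took about 20 s of the 69 s allowed. The hand-in call did not return a verdict.

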